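Sweep the clothes pegs into the catch tray

ROBOT

A 7-joint arm with a two-finger parallel gripper is mounted at the origin on a cart in front of the work surface, level with it; the furniture and walls round the work are solid. World frame = base frame: x ahead of the robot, y to its left, z up, the work surface at z = 0. Lengths are in mm, angles in rad, forces in N, time in s.
With the tool pointing down it reaches from about 425 to 925 mm from the base axis. Payload 6.8 kg.
Tool frame: the origin (TCP) lies midway between the tips of the shut fingers; the grasp point (between the pads) lies 19 mm behind it; z points along the fingers, y is the direction in which the jaws open and shut (so a half turn about z gives the same grasp; the last joint's range is limited). The gripper opens to 88 mm and grips with 3 to 60 N. Pads are 20 mm wide; open, the fingers measure 115 mm over their backs; the gripper's body (75 mm by 178 mm) begins 61 mm behind the grasp point.
Start: joints at [-1.346, 0.477, 0.022, 1.555, -0.011, 1.109, -0.083], TCP at [220.513, 637.982, 222.664] pointing down, gripper open.
Joint ranges: [-2.96, 2.96], [-0.34, 2.1], [-1.41, 1.46], [0.24, 2.44], [-1.37, 4.51], [0.17, 1.92], [-2.96, 2.96]. Speed limits (rad/s): [2.39, 2.39, 3.14, 3.14, 3.14, 3.14, 3.14].

INTERFACE

Orientations are given as a 3x3 rotation matrix whose columns are the frame's x, y, z axes.
In Python, from bench import * gives the robot as it stands.
- The arm moves only by the tool arm_command, never from a script. Its argument "increments" is one flat list of numbers, 7 for each row, row after row: the shift along the tool's x, y, z in m, then the turn, a rotation vector about the tool's x, y, z in degrees, then the gripper's target within -1 to 1 (fully open at 1, half-way at 0, shut at -1). In form: [x, y, z, ax, ay, az, gripper, x, y, z, ax, ay, az, gripper, ...]. A call has 1 to 10 rows; each row is the pose to reach, as a shift and turn from the pose commanded when the call began, along the tool's axes at that moment; what a row does not reach only later rows make up. A row lasts 1/8 s, in which the tool goes at most 62.5 mm and 10.7 degrees, less where a joint would pass 70% of its speed; a pose out of reach is approached as far as the arm can. A call with a gripper value outside its range is refused whole. The fingers move at their own pace and stop on an object; the grip force is fixed at half the most. Time passes only in rows, so rows that repeat a pose let the fingers close. It gives the time, the measured TCP pose, the force and the opening at its end, in the units of the state.
- sense(): the state, without advancing time (a new reading comes with each control period).
- snapshot(name): name is "side" or "top" or "wrist"; returns a dict with "image" (384x512x3 uint8, red, green, blue), "z_map" (384x512 float32, mm along the optical axis (not along the pixel's ray), 0 where there is no reading), "fx", "fy", "cx", "cy" (pixels), "extrinsics" (4x4, takes a point from world to camera coordinates); the wrist camera has in their place "tool_from_camera" (4x4, takes a point from camera to tool coordinates, whose origin is the TCP and whose axes are the flange's). Camera axes: x right, y down, z forward; pixel columns grow to the right and rows downward; lengths in mm; the calibration is good to about 2 mm. The wrist camera is an equidistant fisheye: a pixel r from the principal point sees the ray r / f radians off the axis. A picture is of the moment at which its call begins: read the wrist's pose just before it.
- job_done(): hands the job in, once; it reports no verdict.
The state is a dict: "clock": time; "joint_positions": joint angles; "joint_vel": joint speeds; "joint_torque": joint torques, N m; "tcp_pos": TCP position; "tool_rot": TCP orientation; "force": force on the tool from outside, world axes, zero at the start; "torque": the same for the moment, N m; "gripper_width": finger opening in mm.
Only numpy, scipy, OpenCV 4.12 (cv2) and the standard library are available. Lean on these libraries where they do the work, as an engineer would, in place of code of your own. Each camera call takes 0.05 s, during which the arm holds its last target.

TASK

With your fingertips, sweep the three loose wooden clothes pegs that lie near the front of the bench in through the open mouth of the metal catch tray, until all three lie wholly inside it. Only push them along the surface: do not pick any of them up. Leave the mussel shell, the jar lid and the small jar where they are.

Things in the scene. Friction and masses are not known exactly. Their poses are not given: they have to be found in the camera images.
- catch_tray: shallow sheet-steel catch tray screwed to the bench (cannot move), 160 mm wide (its x), 140 mm deep (its y); origin at the centre of its underside, z up. Its open mouth faces its +y; walls 3 mm thick, 37 mm high, stand on the other three sides (x = -80, x = +80, y = -70 mm). The floor is 2 mm thick. Two screw-down tabs 4 mm high stick out 17 mm beyond the side walls
- tray_mouth (a point): middle of the front edge of the tray's mouth, at bench height, 70 mm from the tray's origin along its +y. From here the floor rises over 20 mm as a thin sloping lip, from the bench to 2 mm, so that things slide in over it; the mouth is 154 mm wide between the side walls
- peg_1: loose wooden clothes peg no. 1 of three alike, tan, 15 x 72 x 12 mm (its x, y, z), 20 g or so, lying flat on the bench; origin at the centre of its underside, y along its length
- peg_1_end_a (a point): middle of the +y end face of peg no. 1, 36 mm from its middle, half-way up (6 mm above its underside)
- peg_1_end_b (a point): middle of the -y end face of peg no. 1, 36 mm from its middle, half-way up (6 mm above its underside)
- peg_1_mid (a point): centre of peg no. 1, half-way up
- peg_2: loose wooden clothes peg no. 2 of three alike, tan, 15 x 72 x 12 mm (its x, y, z), 20 g or so, lying flat on the bench; origin at the centre of its underside, y along its length
- peg_2_end_a (a point): middle of the +y end face of peg no. 2, 36 mm from its middle, half-way up (6 mm above its underside)
- peg_2_end_b (a point): middle of the -y end face of peg no. 2, 36 mm from its middle, half-way up (6 mm above its underside)
- peg_2_mid (a point): centre of peg no. 2, half-way up
- peg_3: loose wooden clothes peg no. 3 of three alike, tan, 15 x 72 x 12 mm (its x, y, z), 20 g or so, lying flat on the bench; origin at the centre of its underside, y along its length
- peg_3_end_a (a point): middle of the +y end face of peg no. 3, 36 mm from its middle, half-way up (6 mm above its underside)
- peg_3_end_b (a point): middle of the -y end face of peg no. 3, 36 mm from its middle, half-way up (6 mm above its underside)
- peg_3_mid (a point): centre of peg no. 3, half-way up
- shell: bystander: loose dark mussel shell lying hollow side down, 28 x 60 x 8 mm, towards the far side of the bench; origin at the centre of its underside
- jar_lid: bystander: loose round screw lid lying on the bench, 62 mm across, 13 mm high, towards the far side of the bench; origin at the centre of its underside
- jar: bystander: loose small glass jar, 58 mm across, 68 mm high, to the left of the pegs; origin at the centre of its underside
There are look-alikes about, which are no part of the job. What is shaped like the peg_3 but orange is not meant.

How it is judged (in metres and radians):
At the end, for the whole second after the job is handed in: Both ends of every peg lie inside the outline of the tray (between the outer faces of its side and back walls, and no more than 1 mm out beyond the front edge of the lip) and less than 40 mm above the bench, and the pegs are at rest (under 20 mm/s) (y of peg_1_end_a in the frame of catch_tray between -0.072 and 0.071 m and x of peg_1_end_a in the frame of catch_tray between -0.08 and 0.08 m and height (world z) of each of peg_1_end_a, peg_1_end_b, peg_2_end_a, peg_2_end_b, peg_3_end_a, peg_3_end_b below 0.04 m and y of peg_1_end_b in the frame of catch_tray between -0.072 and 0.071 m and x of peg_1_end_b in the frame of catch_tray between -0.08 and 0.08 m and y of peg_2_end_a in the frame of catch_tray between -0.072 and 0.071 m and x of peg_2_end_a in the frame of catch_tray between -0.08 and 0.08 m and y of peg_2_end_b in the frame of catch_tray between -0.072 and 0.071 m and x of peg_2_end_b in the frame of catch_tray between -0.08 and 0.08 m and y of peg_3_end_a in the frame of catch_tray between -0.072 and 0.071 m and x of peg_3_end_a in the frame of catch_tray between -0.08 and 0.08 m and y of peg_3_end_b in the frame of catch_tray between -0.072 and 0.071 m and x of peg_3_end_b in the frame of catch_tray between -0.08 and 0.08 m and linear speed of each of peg_1, peg_2, peg_3 below 0.02 m/s); the robot touches nothing.
It fails at once if a peg is lifted (its centre more than 35 mm above the bench) (height (world z) of any of peg_1_mid, peg_2_mid, peg_3_mid above 0.035 m).
It fails at once if the mussel shell is displaced by more than 20 mm (distance of shell from where it was at the start of the episode above 0.02 m).
It fails at once if the jar lid is displaced by more than 20 mm (distance of jar_lid from where it was at the start of the episode above 0.02 m).
It fails at once if the small jar is displaced by more than 20 mm (distance of jar from where it was at the start of the episode above 0.02 m).
It also fails if it takes over 72 s, if anything falls off the work surface, if the arm or the gripper's body presses on something with over 40 N, if the wrist force passes 120 N, or if a joint passes its speed limit or range.

## Working session

There is one attempt and no reset: what is moved stays moved. The work goes in short steps, Python scripts to look and compute and a tool call to move; the robot and the scene stay as the last step left them, time stands still between calls to the robot, and variables do not carry over. Pictures are saved under pics/ and viewed, and the job is handed in when it is done.

Besides the shell and the picture viewer there is one more tool, called after "Emit:" by a JSON object that holds its "method" and its "body". arm_command: Moves the arm, as the interface text tells. Its arguments: {"type":"object","properties":{"increments":{"type":"array","items":{"type":"number"}}},"required":["increments"]}

```bash
mkdir -p pics
python3 - <<'E'
from bench import *
import cv2
s=sense();print(s['clock'],s['tcp_pos'],s['tool_rot'],s['gripper_width'],s['force'])
for n in('top','side'):
    d=snapshot(n);cv2.imwrite(f'pics/{n}0.png',d['image'][:,:,::-1]);print(n,d['fx'],d['fy'],d['cx'],d['cy'],d['extrinsics'])
    import numpy as np; np.savez(f'{n}0.npz',**d)
E
```

```text
0.0 [220.32821313 637.40612629 221.70991304] [[-9.45135490e-01  3.26678254e-01 -4.73251384e-04]
 [ 3.26678578e-01  9.45133939e-01 -1.71612010e-03]
 [-1.13333175e-04 -1.77656710e-03 -9.99998415e-01]] 87.86595099524845 [ 0.06297457  0.21174836 -0.1558312 ]
top 397.7058617366792 397.7058617366792 255.55700276520903 192.60037097600065 [[-3.74041230e-03 -9.99992746e-01 -7.19246901e-04  1.01466674e+02]
 [-9.94299981e-01  3.79575597e-03 -1.06551116e-01  6.21960624e+02]
 [ 1.06553073e-01  3.16602074e-04 -9.94306966e-01  9.76130382e+02]
 [ 0.00000000e+00  0.00000000e+00  0.00000000e+00  1.00000000e+00]]
side 476.7052799287043 476.7052799287043 255.25380347466614 190.14282564931608 [[-9.94490606e-01 -1.04739958e-01  4.23990422e-03  6.36209930e+02]
 [-4.13460562e-02  3.54764511e-01 -9.34041030e-01  1.39630784e+01]
 [ 9.63272506e-02 -9.29070333e-01 -3.57140558e-01  1.49817600e+03]
 [ 0.00000000e+00  0.00000000e+00  0.00000000e+00  1.00000000e+00]]
```

View pics/top0.png

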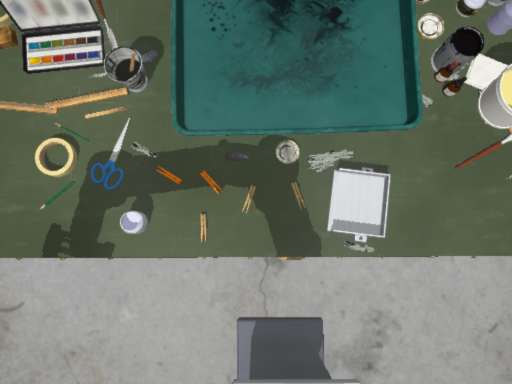

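View pics/side0.png

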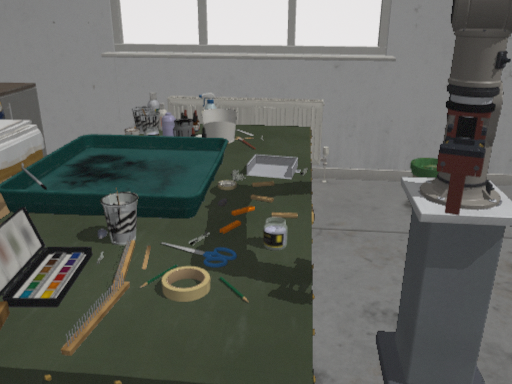

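Run:
```python
import numpy as np,cv2
d=np.load('top0.npz');im=d['image'][:,:,::-1]
c=im[125:265,110:410];cv2.imwrite('pics/top0c.png',cv2.resize(c,None,fx=2.65,fy=2.65,interpolation=cv2.INTER_CUBIC))
d=np.load('side0.npz');im=d['image'][:,:,::-1]
c=im[140:260,190:330];cv2.imwrite('pics/side0c.png',cv2.resize(c,None,fx=5,fy=5,interpolation=cv2.INTER_CUBIC))
```

```text
(no output)
```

View pics/top0c.png

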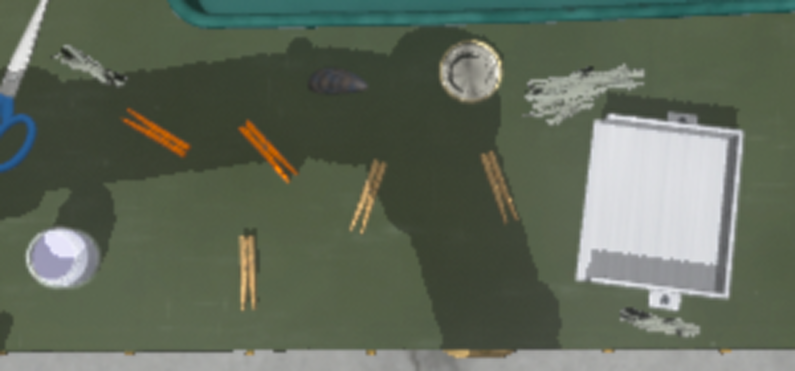

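View pics/side0c.png

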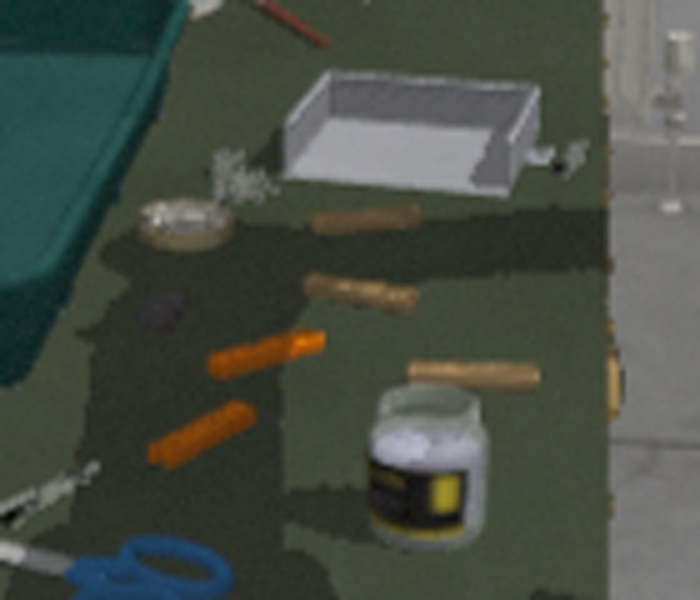

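```bash
cat > h.py <<'E'
import numpy as np,cv2
def cast(d,u,v,z):
    E=d['extrinsics'];R=E[:3,:3];t=E[:3,3]
    r=np.array([(u-d['cx'])/d['fx'],(v-d['cy'])/d['fy'],1.])
    o=-R.T@t;w=R.T@r
    return o+w*(z-o[2])/w[2]
def pegs(d,box=(110,150,410,255),lo=(5,60,50),hi=(25,200,255),show=True):
    hsv=cv2.cvtColor(np.ascontiguousarray(d['image']),cv2.COLOR_RGB2HSV)
    m=cv2.inRange(hsv,np.array(lo),np.array(hi))
    k=np.zeros_like(m);k[box[1]:box[3],box[0]:box[2]]=255
    m&=k
    m=cv2.morphologyEx(m,cv2.MORPH_CLOSE,np.ones((3,3)))
    n,l,st,c=cv2.connectedComponentsWithStats(m)
    out=[]
    for i in range(1,n):
        if st[i,4]<35: continue
        ys,xs=np.where(l==i)
        P=np.array([cast(d,u,v,12)[:2] for u,v in zip(xs,ys)])
        col=hsv[ys,xs].mean(0)
        (cx,cy),(w,h),a=cv2.minAreaRect(P.astype(np.float32))
        C=P-P.mean(0);ax=np.linalg.svd(C,full_matrices=False)[2][0]
        if ax[0]<0: ax=-ax
        pr=C@ax
        L=pr.max()-pr.min()
        mid=P.mean(0)+ax*(pr.max()+pr.min())/2
        out.append((mid.round(1),np.degrees(np.arctan2(ax[1],ax[0])).round(1),round(L,1),round(min(w,h),1),st[i,4],col.round()))
    return out
E
python3 - <<'E'
from h import *
d=dict(np.load('top0.npz'))
for p in pegs(d):print(*p)
s=2.65
for n,u,v,z in [('shell',337,82,4),('lid',470,71,13),('jar',62,258,68),
 ('wallTL',600,116,37),('TR',742,130,37),('BR',728,297,37),('BL',580,280,37),('tabT',682,117,4),('tabB',665,300,4),
 ('edge',400,350,0),('or2',270,152,12),('or2 tip',294,181,12),('blTrayEdge',190,27,30)]:
    print(n,cast(d,110+u/s,125+v/s,z).round(1))
# z_map-based high points near tray
E=d['extrinsics'];zm=d['z_map']
vs,us=np.mgrid[0:384,0:512]
pc=np.stack([(us-d['cx'])/d['fx']*zm,(vs-d['cy'])/d['fy']*zm,zm],-1)
w=(pc-E[:3,3])@E[:3,:3]
Z=w[...,2]; sel=(zm>0)&(us>310)&(us<400)&(vs>160)&(vs<245)&(Z>25)&(Z<50)
P=w[sel][:,:2].astype(np.float32);print(len(P),cv2.minAreaRect(P),cv2.boxPoints(cv2.minAreaRect(P)))
E
```

```text
[672.4 326.1] 58.4 75.7 17.8 147 [ 16. 170. 121.]
[654.1 215.9] 42.8 74.6 17.6 162 [ 16. 178. 132.]
[617.6 -10.1] 19.5 71.3 16.1 166 [ 21.  96. 111.]
[608.9 117.2] -19.3 71.5 14.7 154 [ 21. 104. 141.]
[535.2 233.8] 3.0 69.9 15.4 170 [ 20. 104. 160.]
shell [722.9 147.3   4. ]
lid [731.6  15.5  13. ]
jar [547.  396.4  68. ]
wallTL [ 682.1 -106.9   37. ]
TR [ 668.  -242.6   37. ]
BR [ 509.  -223.1   37. ]
BL [525.4 -84.   37. ]
tabT [ 686.3 -194.9    4. ]
tabB [ 506.1 -172.3    4. ]
edge [458.7  85.9   0. ]
or2 [651.8 212.5  12. ]
or2 tip [623.1 188.8  12. ]
blTrayEdge [772.8 289.6  30. ]
400 ((597.3377685546875, -168.1993408203125), (130.9193878173828, 162.26585388183594), 82.78546905517578) [[ 508.62643 -222.95172]
 [ 669.6076  -243.32986]
 [ 686.0491  -113.44696]
 [ 525.06793  -93.06882]]
```

```bash
cat > go.py <<'E'
import sys,numpy as np
from bench import *
def rel(tgts,show=True):
    s=sense();p=np.array(s['tcp_pos']);R=np.array(s['tool_rot'])
    th=np.degrees(np.arctan2(R[1,1],R[0,1]))
    print('clock',round(s['clock'],2),'tcp',p.round(1),'th',round(th,1),'tilt',R[:,2].round(4),'F',np.round(s['force'],1),'w',round(s['gripper_width'],1))
    for x,y,z,t in tgts:
        d=R.T@(np.array([x,y,z])-p)/1000
        tr=np.array([np.cos(np.radians(t)),np.sin(np.radians(t)),0]);Rt=np.column_stack([np.cross(tr,[0,0,-1]),tr,[0,0,-1]])
        import cv2
        rv=np.degrees(cv2.Rodrigues(R.T@Rt)[0].ravel())
        print((x,y,z,t),'->',d.round(4),rv.round(1))
if __name__=='__main__':
    v=[float(a) for a in sys.argv[1:]];rel(np.array(v).reshape(-1,4))
E
python3 go.py 609 20 150 19.5
```

```text
clock 0.1 tcp [220.4 637.5 221.8] th 70.9 tilt [-4.0e-04 -1.5e-03 -1.0e+00] F [ 0.7 -1.2  0.3] w 87.6
(np.float64(609.0), np.float64(20.0), np.float64(150.0), np.float64(19.5)) -> [-0.569  -0.4565  0.0726] [-0.1  0.  51.4]
```

Emit:
{"method": "arm_command", "body": {"increments": [-0.05, -0.04, 0.007, 0, 0, 5, 0, -0.1, -0.08, 0.014, 0, 0, 10, 0, -0.15, -0.12, 0.02, 0, 0, 16, 0, -0.2, -0.16, 0.027, 0, 0, 21, 0, -0.25, -0.2, 0.034, 0, 0, 26, 0, -0.3, -0.24, 0.04, 0, 0, 30, 0, -0.35, -0.28, 0.046, 0, 0, 35, 0, -0.4, -0.32, 0.052, 0, 0, 40, 0, -0.45, -0.36, 0.058, 0, 0, 45, 0, -0.5, -0.4, 0.064, 0, 0, 48, 0]}}

```text
clock: 1.35
tcp_pos: [553.2, 110.5, 160.1]
tool_rot: [[-0.388, 0.922, -0.0], [0.922, 0.388, 0.0], [0.0, -0.0, -1.0]]
force: [0.7, 0.7, -0.1]
gripper_width: 43.9
```

```bash
python3 go.py 609 20 150 19.5 609 20 60 19.5
```

```text
clock 1.35 tcp [553.2 110.5 160.1] th 22.8 tilt [-1.e-04  1.e-04 -1.e+00] F [ 0.7  0.7 -0.1] w 43.9
(np.float64(609.0), np.float64(20.0), np.float64(150.0), np.float64(19.5)) -> [-0.1051  0.0163  0.0101] [-0.  -0.   3.3]
(np.float64(609.0), np.float64(20.0), np.float64(60.0), np.float64(19.5)) -> [-0.1051  0.0163  0.1001] [-0.  -0.   3.3]
```

Emit:
{"method": "arm_command", "body": {"increments": [-0.04, 0.006, 0.005, 0, 0, 1, 0, -0.08, 0.012, 0.02, 0, 0, 2, 0, -0.105, 0.016, 0.05, 0, 0, 3.3, 0, -0.105, 0.016, 0.08, 0, 0, 3.3, 0, -0.105, 0.016, 0.1, 0, 0, 3.3, 0, -0.105, 0.016, 0.1, 0, 0, 3.3, 0]}}

```text
clock: 2.1
tcp_pos: [606.9, 22.2, 58.9]
tool_rot: [[-0.337, 0.942, -0.003], [0.942, 0.337, -0.0], [0.001, -0.003, -1.0]]
force: [0.5, 0.2, 1.2]
gripper_width: 44.0
```

```bash
python3 go.py 609 20 5 19.5;python3 - <<'E'
from bench import *
import cv2
for n in('top','side'):
    d=snapshot(n);cv2.imwrite(f'pics/{n}1.png',d['image'][:,:,::-1])
E
```

```text
clock 2.1 tcp [606.9  22.2  58.9] th 19.7 tilt [-3.3e-03 -2.0e-04 -1.0e+00] F [0.5 0.2 1.2] w 44.0
(np.float64(609.0), np.float64(20.0), np.float64(5.0), np.float64(19.5)) -> [-0.0028  0.0014  0.0539] [-0.2 -0.1  0.2]
```

View pics/side1.png

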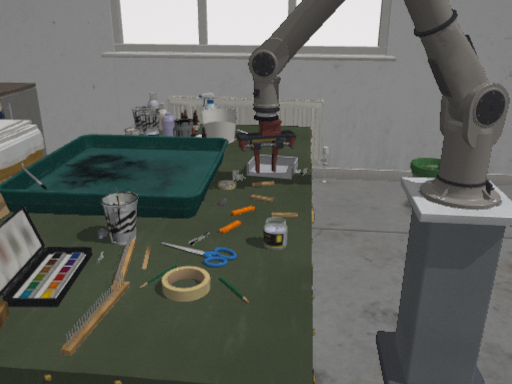

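View pics/top1.png

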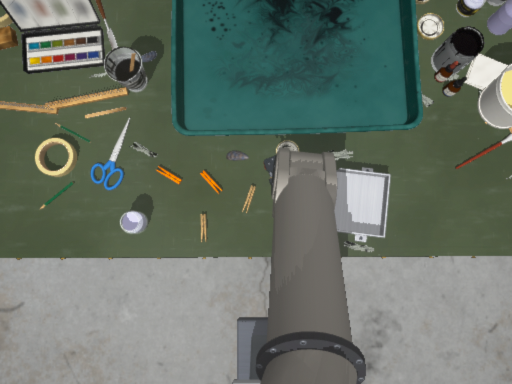

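The side view shows the fingers over the bench at (265,160), just behind the peg at (263,184). The top view has this peg hidden by the arm. Descending.

Emit:
{"method": "arm_command", "body": {"increments": [-0.002, 0.001, 0.02, 0, 0, 0, 0, -0.002, 0.001, 0.038, 0, 0, 0, 0, -0.002, 0.001, 0.05, 0, 0, 0, 0, -0.002, 0.001, 0.053, 0, 0, 0, 0, -0.002, 0.001, 0.053, 0, 0, 0, 0]}}

```text
clock: 2.82
tcp_pos: [609.8, 20.1, 7.2]
tool_rot: [[-0.336, 0.942, -0.0], [0.942, 0.336, -0.0], [-0.0, -0.0, -1.0]]
force: [0.3, -0.7, -0.9]
gripper_width: 44.1
```

```bash
python3 go.py 609 10 5 19.5 608 0 5 17 607 -15 5 12 606 -30 5 6 605 -45 5 0 604 -60 6 -6 603 -75 6 -7.3 602 -90 7 -7.3 600 -105 7 -7.3 599 -120 7 -7.3
python3 - <<'E'
from bench import *
import cv2
d=snapshot('side');c=d['image'][130:220,190:330,::-1];cv2.imwrite('pics/s2.png',cv2.resize(c,None,fx=5,fy=5))
E
```

```text
clock 2.83 tcp [609.8  20.1   7.2] th 19.6 tilt [-2.e-04 -1.e-04 -1.e+00] F [ 0.3 -0.7 -0.9] w 44.1
(np.float64(609.0), np.float64(10.0), np.float64(5.0), np.float64(19.5)) -> [-0.0092 -0.0041  0.0022] [-0.   0.   0.1]
(np.float64(608.0), np.float64(0.0), np.float64(5.0), np.float64(17.0)) -> [-0.0183 -0.0084  0.0022] [-0.   0.   2.6]
(np.float64(607.0), np.float64(-15.0), np.float64(5.0), np.float64(12.0)) -> [-0.0321 -0.0144  0.0022] [-0.   0.   7.6]
(np.float64(606.0), np.float64(-30.0), np.float64(5.0), np.float64(6.0)) -> [-0.0459 -0.0204  0.0022] [-0.   0.  13.6]
(np.float64(605.0), np.float64(-45.0), np.float64(5.0), np.float64(0.0)) -> [-0.0597 -0.0264  0.0022] [-0.   0.  19.6]
(np.float64(604.0), np.float64(-60.0), np.float64(6.0), np.float64(-6.0)) -> [-0.0735 -0.0324  0.0012] [-0.   0.  25.6]
(np.float64(603.0), np.float64(-75.0), np.float64(6.0), np.float64(-7.3)) -> [-0.0872 -0.0383  0.0012] [-0.   0.  26.9]
(np.float64(602.0), np.float64(-90.0), np.float64(7.0), np.float64(-7.3)) -> [-0.101  -0.0443  0.0002] [-0.   0.  26.9]
(np.float64(600.0), np.float64(-105.0), np.float64(7.0), np.float64(-7.3)) -> [-0.1145 -0.0512  0.0002] [-0.   0.  26.9]
(np.float64(599.0), np.float64(-120.0), np.float64(7.0), np.float64(-7.3)) -> [-0.1283 -0.0572  0.0002] [-0.   0.  26.9]
```

View pics/s2.png

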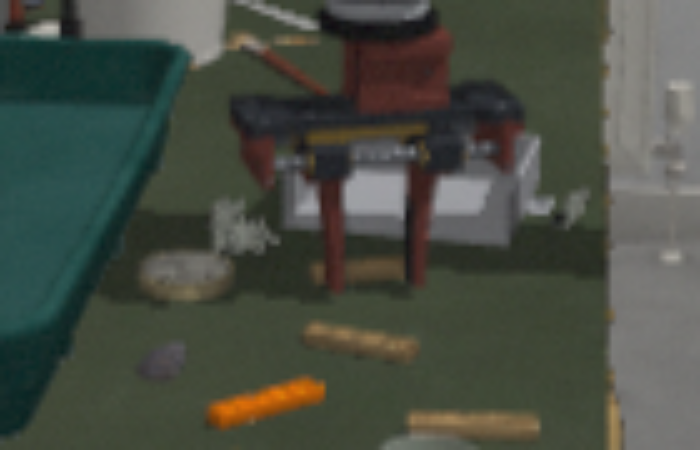

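The fingers (crop columns 332 and 415) stand directly behind the third peg with clearance. Pushing.

Emit:
{"method": "arm_command", "body": {"increments": [-0.009, -0.004, 0.002, 0, 0, 0, 0, -0.018, -0.008, 0.002, 0, 0, 2.6, 0, -0.03, -0.0135, 0.002, 0, 0, 7, 0, -0.042, -0.019, 0.002, 0, 0, 12, 0, -0.054, -0.024, 0.002, 0, 0, 17, 0, -0.066, -0.029, 0.0015, 0, 0, 22, 0, -0.078, -0.034, 0.001, 0, 0, 26, 0, -0.09, -0.0395, 0.0005, 0, 0, 26.9, 0, -0.102, -0.045, 0, 0, 0, 26.9, 0, -0.114, -0.051, 0, 0, 0, 26.9, 0]}}

```text
clock: 4.12
tcp_pos: [600.1, -105.3, 7.5]
tool_rot: [[0.126, 0.992, 0.0], [0.992, -0.126, 0.0], [0.0, 0.0, -1.0]]
force: [0.1, 0.7, 1.1]
gripper_width: 43.9
```

```bash
python3 go.py 600 -120 7 -7.3 597 -145 7 -7.3 593.5 -174 7 -7.3 600 -120 7 -7.3 602 -95 60 -7.3
python3 - <<'E'
from bench import *
import cv2
d=snapshot('side');c=d['image'][130:220,190:330,::-1];cv2.imwrite('pics/s3.png',cv2.resize(c,None,fx=5,fy=5))
E
```

```text
clock 4.12 tcp [ 600.1 -105.3    7.5] th -7.2 tilt [ 3.e-04  1.e-04 -1.e+00] F [0.1 0.7 1.1] w 43.9
(np.float64(600.0), np.float64(-120.0), np.float64(7.0), np.float64(-7.3)) -> [-0.0146  0.0018  0.0005] [ 0.  -0.   0.1]
(np.float64(597.0), np.float64(-145.0), np.float64(7.0), np.float64(-7.3)) -> [-0.0398  0.002   0.0005] [ 0.  -0.   0.1]
(np.float64(593.5), np.float64(-174.0), np.float64(7.0), np.float64(-7.3)) -> [-0.069   0.0022  0.0005] [ 0.  -0.   0.1]
(np.float64(600.0), np.float64(-120.0), np.float64(7.0), np.float64(-7.3)) -> [-0.0146  0.0018  0.0005] [ 0.  -0.   0.1]
(np.float64(602.0), np.float64(-95.0), np.float64(60.0), np.float64(-7.3)) -> [ 0.0105  0.0006 -0.0525] [ 0.  -0.   0.1]
```

View pics/s3.png

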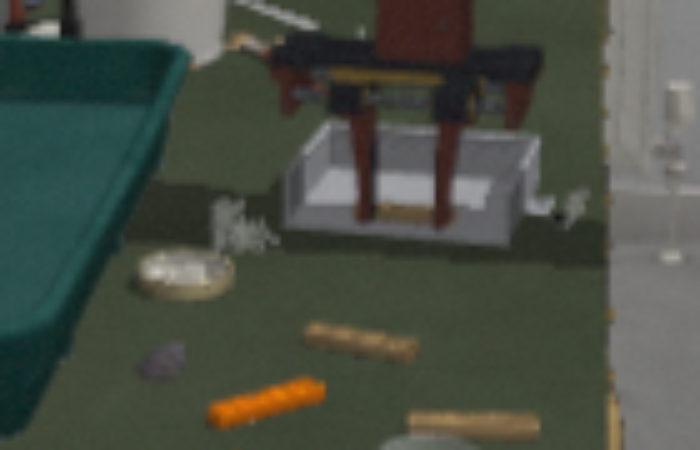

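The peg is being pushed squarely over the lip between the two fingers (crop row ~213). Continue, then back off and lift.

Emit:
{"method": "arm_command", "body": {"increments": [-0.012, 0.001, 0.0005, 0, 0, 0, 0, -0.025, 0.002, 0.0005, 0, 0, 0, 0, -0.04, 0.002, 0.0005, 0, 0, 0, 0, -0.055, 0.002, 0.0005, 0, 0, 0, 0, -0.066, 0.002, 0.0005, 0, 0, 0, 0, -0.066, 0.002, 0.0005, 0, 0, 0, 0, -0.055, 0.002, -0.001, 0, 0, 0, 0, -0.045, 0.002, -0.02, 0, 0, 0, 0, -0.03, 0.002, -0.06, 0, 0, 0, 0, -0.01, 0.002, -0.09, 0, 0, 0, 0]}}

```text
clock: 5.42
tcp_pos: [601.6, -113.1, 100.1]
tool_rot: [[0.126, 0.992, 0.002], [0.992, -0.126, 0.0], [0.0, 0.002, -1.0]]
force: [1.2, -0.5, -0.4]
gripper_width: 43.8
```

```bash
python3 go.py 618 146 70 -19.3 618 146 6 -19.3
```

```text
clock 5.42 tcp [ 601.6 -113.1  100.1] th -7.2 tilt [ 1.8e-03  1.0e-04 -1.0e+00] F [ 1.2 -0.5 -0.4] w 43.8
(np.float64(618.0), np.float64(146.0), np.float64(70.0), np.float64(-19.3)) -> [ 0.2591 -0.0163  0.0301] [ 0.1 -0.  12.1]
(np.float64(618.0), np.float64(146.0), np.float64(6.0), np.float64(-19.3)) -> [ 0.259  -0.0164  0.0941] [ 0.1 -0.  12.1]
```

Emit:
{"method": "arm_command", "body": {"increments": [0.04, -0.003, 0, 0, 0, 2, 0, 0.09, -0.006, 0, 0, 0, 4, 0, 0.14, -0.009, 0, 0, 0, 6, 0, 0.19, -0.012, 0.01, 0, 0, 9, 0, 0.23, -0.015, 0.02, 0, 0, 11, 0, 0.259, -0.016, 0.03, 0, 0, 12, 0, 0.259, -0.016, 0.05, 0, 0, 12, 0, 0.259, -0.016, 0.075, 0, 0, 12, 0, 0.259, -0.016, 0.094, 0, 0, 12, 0, 0.259, -0.016, 0.094, 0, 0, 12, 0]}}

```text
clock: 6.68
tcp_pos: [616.9, 143.3, 2.4]
tool_rot: [[0.331, 0.944, -0.002], [0.944, -0.331, -0.001], [-0.002, -0.001, -1.0]]
force: [-0.6, -0.9, 0.8]
gripper_width: 43.9
```

```bash
python3 go.py 615 136 5 -19.3 611 125 5 -18 608 105 5 -16  604 60 5 -10 602 20 5 -7.3
python3 - <<'E'
from bench import *
import cv2
d=snapshot('side');c=d['image'][130:220,190:330,::-1];cv2.imwrite('pics/s4.png',cv2.resize(c,None,fx=5,fy=5))
d=snapshot('top');c=d['image'][125:265,110:410,::-1];cv2.imwrite('pics/t4.png',cv2.resize(c,None,fx=2.65,fy=2.65))
E
```

```text
clock 6.67 tcp [616.9 143.3   2.4] th -19.3 tilt [-0.0019 -0.001  -1.    ] F [-0.6 -0.9  0.8] w 43.9
(np.float64(615.0), np.float64(136.0), np.float64(5.0), np.float64(-19.3)) -> [-0.0076  0.0006 -0.0026] [-0.1  0.1 -0. ]
(np.float64(611.0), np.float64(125.0), np.float64(5.0), np.float64(-18.0)) -> [-0.0193  0.0005 -0.0026] [-0.1  0.1 -1.3]
(np.float64(608.0), np.float64(105.0), np.float64(5.0), np.float64(-16.0)) -> [-0.0391  0.0042 -0.0026] [-0.1  0.1 -3.3]
(np.float64(604.0), np.float64(60.0), np.float64(5.0), np.float64(-10.0)) -> [-0.0829  0.0154 -0.0025] [-0.1  0.1 -9.3]
(np.float64(602.0), np.float64(20.0), np.float64(5.0), np.float64(-7.3)) -> [-0.1213  0.0267 -0.0025] [ -0.1   0.1 -12. ]
```

View pics/s4.png

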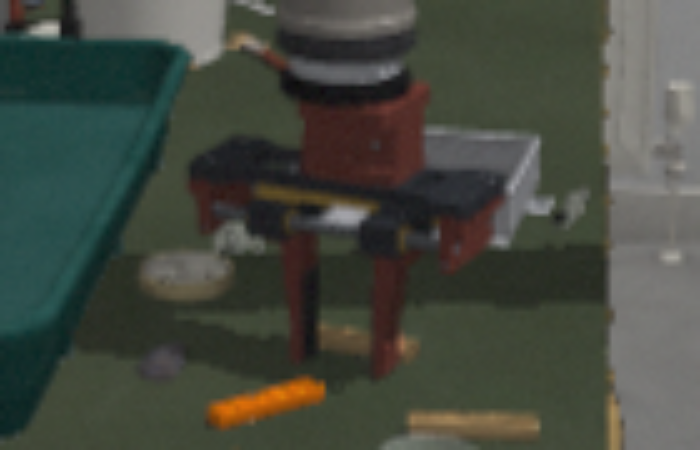

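View pics/t4.png

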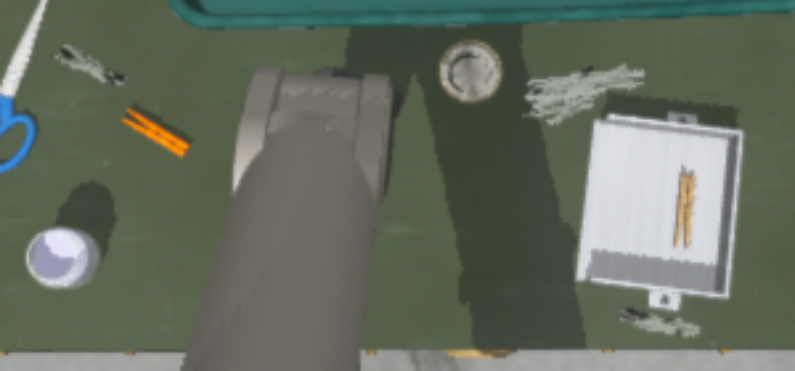

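First peg lies well inside the tray (top crop (685,207)); fingers stand behind the second peg, clear of the orange one. Push the second.

Emit:
{"method": "arm_command", "body": {"increments": [-0.006, 0.001, -0.003, 0, 0, 0, 0, -0.015, 0.001, -0.003, 0, 0, -1, 0, -0.028, 0.002, -0.003, 0, 0, -2.5, 0, -0.041, 0.005, -0.003, 0, 0, -4, 0, -0.054, 0.008, -0.003, 0, 0, -6, 0, -0.068, 0.0115, -0.003, 0, 0, -8, 0, -0.082, 0.015, -0.003, 0, 0, -10, 0, -0.096, 0.019, -0.003, 0, 0, -12, 0, -0.11, 0.023, -0.003, 0, 0, -12, 0, -0.121, 0.026, -0.003, 0, 0, -12, 0]}}

```text
clock: 8.02
tcp_pos: [602.3, 20.4, 6.7]
tool_rot: [[0.128, 0.992, 0.0], [0.992, -0.128, -0.0], [-0.0, 0.0, -1.0]]
force: [-0.5, 0.0, 0.5]
gripper_width: 44.0
```

```bash
python3 go.py 602 0 5 -7.3 602 -60 5 -7.3 602 -90 7 -7.3 602 -110 7 -7.3
python3 - <<'E'
from bench import *
import cv2
d=snapshot('side');c=d['image'][130:220,190:330,::-1];cv2.imwrite('pics/s5.png',cv2.resize(c,None,fx=5,fy=5))
E
```

```text
clock 8.03 tcp [602.3  20.4   6.7] th -7.3 tilt [ 4.e-04 -1.e-04 -1.e+00] F [-0.5  0.   0.5] w 44.0
(np.float64(602.0), np.float64(0.0), np.float64(5.0), np.float64(-7.3)) -> [-0.0202  0.0023  0.0017] [ 0.  0. -0.]
(np.float64(602.0), np.float64(-60.0), np.float64(5.0), np.float64(-7.3)) -> [-0.0797  0.01    0.0017] [ 0.  0. -0.]
(np.float64(602.0), np.float64(-90.0), np.float64(7.0), np.float64(-7.3)) -> [-0.1095  0.0138 -0.0003] [ 0.  0. -0.]
(np.float64(602.0), np.float64(-110.0), np.float64(7.0), np.float64(-7.3)) -> [-0.1293  0.0164 -0.0003] [ 0.  0. -0.]
```

View pics/s5.png

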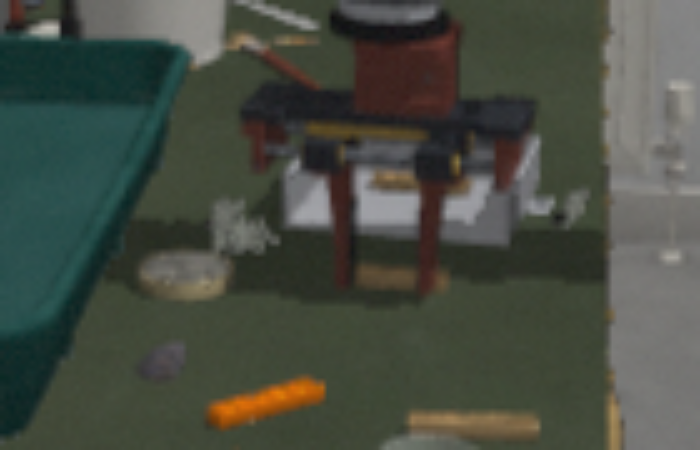

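Second peg is held square against both fingers (crop row 275). Continue.

Emit:
{"method": "arm_command", "body": {"increments": [-0.014, 0.001, 0.001, 0, 0, 0, 0, -0.029, 0.002, 0.001, 0, 0, 0, 0, -0.044, 0.004, 0.001, 0, 0, 0, 0, -0.059, 0.006, 0.001, 0, 0, 0, 0, -0.074, 0.007, 0.001, 0, 0, 0, 0, -0.088, 0.008, 0, 0, 0, 0, 0, -0.102, 0.009, -0.0005, 0, 0, 0, 0, -0.116, 0.01, -0.001, 0, 0, 0, 0, -0.129, 0.011, -0.001, 0, 0, 0, 0, -0.142, 0.012, -0.001, 0, 0, 0, 0]}}

```text
clock: 9.32
tcp_pos: [596.2, -121.5, 7.4]
tool_rot: [[0.126, 0.992, -0.0], [0.992, -0.126, 0.0], [0.0, -0.0, -1.0]]
force: [-0.1, 0.5, 0.3]
gripper_width: 43.8
```

```bash
python3 go.py 598 -146 7 -7.3
python3 - <<'E'
from bench import *
import cv2
d=snapshot('side');c=d['image'][130:220,190:330,::-1];cv2.imwrite('pics/s6.png',cv2.resize(c,None,fx=5,fy=5))
E
```

```text
clock 9.32 tcp [ 596.2 -121.5    7.4] th -7.3 tilt [-0.e+00  1.e-04 -1.e+00] F [-0.1  0.5  0.3] w 43.8
(np.float64(598.0), np.float64(-146.0), np.float64(7.0), np.float64(-7.3)) -> [-0.0241  0.0049  0.0004] [-0. -0.  0.]
```

View pics/s6.png

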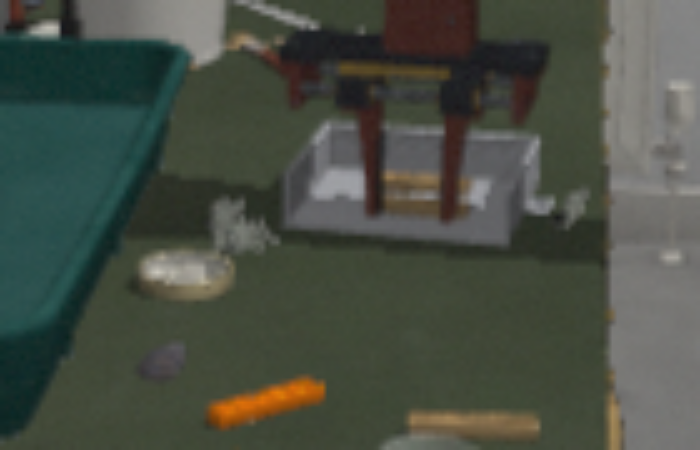

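Second peg is inside, in front of the first. Another 30 mm, then back off and lift.

Emit:
{"method": "arm_command", "body": {"increments": [-0.012, 0.001, 0, 0, 0, 0, 0, -0.024, 0.002, 0, 0, 0, 0, 0, -0.032, 0.003, 0, 0, 0, 0, 0, -0.032, 0.003, 0, 0, 0, 0, 0, -0.024, 0.003, -0.001, 0, 0, 0, 0, -0.014, 0.003, -0.02, 0, 0, 0, 0, 0.01, 0.003, -0.06, 0, 0, 0, 0, 0.05, 0, -0.09, 0, 0, -2, 0, 0.1, -0.005, -0.09, 0, 0, -4, 0, 0.15, -0.01, -0.09, 0, 0, -6, 0]}}

```text
clock: 10.62
tcp_pos: [605.8, 32.3, 99.4]
tool_rot: [[0.02, 1.0, 0.002], [1.0, -0.02, 0.001], [0.001, 0.002, -1.0]]
force: [1.1, 0.2, -0.8]
gripper_width: 44.2
```

```bash
python3 go.py 534 264 95 3 534 264 6 3
```

```text
clock 10.62 tcp [605.8  32.3  99.4] th -1.1 tilt [ 0.0024  0.0011 -1.    ] F [ 1.1  0.2 -0.8] w 44.2
(np.float64(534.0), np.float64(264.0), np.float64(95.0), np.float64(3.0)) -> [ 0.2302 -0.0764  0.0045] [ 0.1 -0.1 -4.1]
(np.float64(534.0), np.float64(264.0), np.float64(6.0), np.float64(3.0)) -> [ 0.2301 -0.0766  0.0935] [ 0.1 -0.1 -4.1]
```

Emit:
{"method": "arm_command", "body": {"increments": [0.04, -0.013, 0, 0, 0, -1, 0, 0.09, -0.03, 0, 0, 0, -2, 0, 0.14, -0.046, 0, 0, 0, -3, 0, 0.19, -0.063, 0, 0, 0, -4, 0, 0.23, -0.076, 0.01, 0, 0, -4, 0, 0.23, -0.076, 0.03, 0, 0, -4, 0, 0.23, -0.076, 0.055, 0, 0, -4, 0, 0.23, -0.076, 0.078, 0, 0, -4, 0, 0.23, -0.076, 0.09, 0, 0, -4, 0, 0.23, -0.076, 0.09, 0, 0, -4, 0]}}

```text
clock: 11.88
tcp_pos: [534.1, 260.4, 7.1]
tool_rot: [[-0.047, 0.999, -0.001], [0.999, 0.047, -0.001], [-0.001, -0.001, -1.0]]
force: [-0.3, 0.1, 1.2]
gripper_width: 43.9
```

```bash
python3 go.py 536 245 5 5 540 230 5 8 546 205 5 12 555 160 5 12 566 110 5 12
python3 - <<'E'
from bench import *
from h import *
import cv2
d=snapshot('side');c=d['image'][130:250,190:330,::-1];cv2.imwrite('pics/s7.png',cv2.resize(c,None,fx=5,fy=5))
d=snapshot('top');c=d['image'][125:265,110:410,::-1];cv2.imwrite('pics/t7.png',cv2.resize(c,None,fx=2.65,fy=2.65))
for p in pegs(d):print(*p)
E
```

```text
clock 11.88 tcp [534.1 260.4   7.1] th 2.7 tilt [-9.e-04 -8.e-04 -1.e+00] F [-0.3  0.1  1.2] w 43.9
(np.float64(536.0), np.float64(245.0), np.float64(5.0), np.float64(5.0)) -> [-0.0155  0.0011  0.0021] [-0.1  0.  -2.3]
(np.float64(540.0), np.float64(230.0), np.float64(5.0), np.float64(8.0)) -> [-0.0306  0.0044  0.0021] [-0.1  0.  -5.3]
(np.float64(546.0), np.float64(205.0), np.float64(5.0), np.float64(12.0)) -> [-0.0559  0.0092  0.0022] [-0.1  0.  -9.3]
(np.float64(555.0), np.float64(160.0), np.float64(5.0), np.float64(12.0)) -> [-0.1013  0.0161  0.0022] [-0.1  0.  -9.3]
(np.float64(566.0), np.float64(110.0), np.float64(5.0), np.float64(12.0)) -> [-0.1517  0.0247  0.0022] [-0.1  0.  -9.3]
[672.2 326.3] 57.9 75.5 18.2 113 [ 17. 167. 152.]
[654.3 216.1] 43.1 74.7 17.9 165 [ 16. 174. 126.]
[ 593.7 -182.3] -10.2 73.2 31.2 299 [ 17.  84. 188.]
[535.1 233.8] 4.1 69.9 16.9 158 [ 20.  99. 119.]
```

View pics/s7.png

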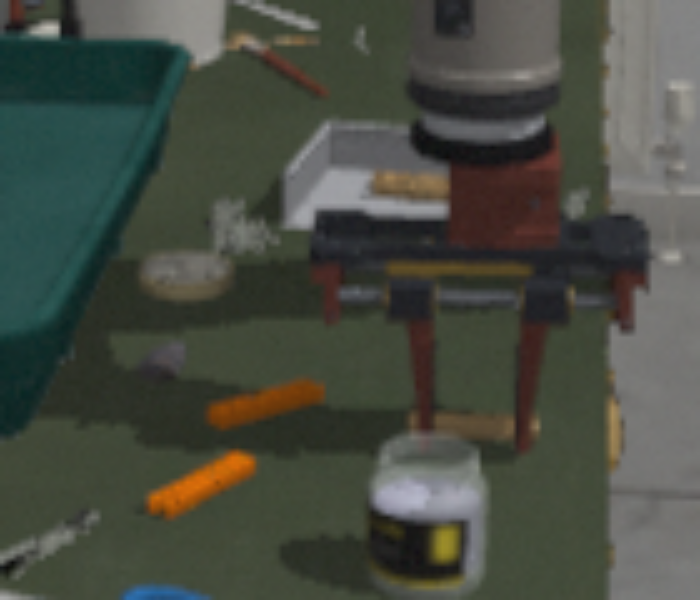

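View pics/t7.png

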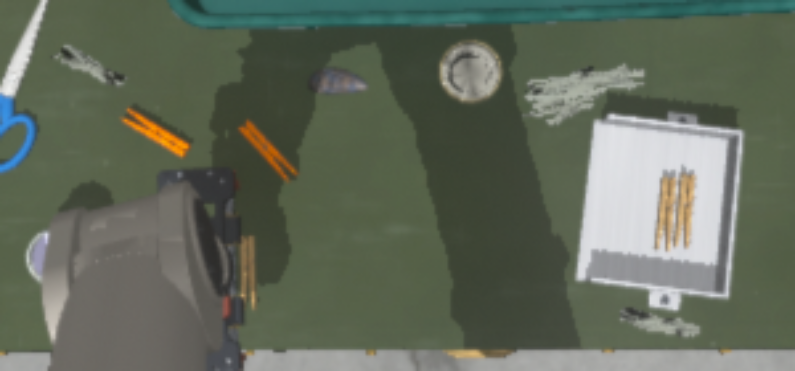

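Two pegs lie side by side in the tray (top crop (675,210)); fingers stand behind the last peg, centred. Push it.

Emit:
{"method": "arm_command", "body": {"increments": [-0.008, 0.001, 0.001, 0, 0, -1, 0, -0.018, 0.002, 0.001, 0, 0, -2.5, 0, -0.03, 0.004, 0.001, 0, 0, -5, 0, -0.043, 0.007, 0.001, 0, 0, -7, 0, -0.056, 0.009, 0.001, 0, 0, -9, 0, -0.07, 0.0115, 0.001, 0, 0, -9.5, 0, -0.085, 0.014, 0.001, 0, 0, -9.5, 0, -0.1, 0.016, 0.001, 0, 0, -9.5, 0, -0.115, 0.019, 0.001, 0, 0, -9.5, 0, -0.13, 0.0215, 0.001, 0, 0, -9.5, 0]}}

```text
clock: 13.22
tcp_pos: [562.3, 131.0, 6.4]
tool_rot: [[-0.212, 0.977, 0.0], [0.977, 0.212, -0.0], [-0.0, 0.0, -1.0]]
force: [-0.6, 0.8, -0.2]
gripper_width: 43.9
```

```bash
python3 go.py 564 115 5 12 574 70 5 12 584 20 5 12 592 -15 5 12
python3 - <<'E'
from bench import *
import cv2
d=snapshot('side');c=d['image'][130:250,190:330,::-1];cv2.imwrite('pics/s8.png',cv2.resize(c,None,fx=5,fy=5))
E
```

```text
clock 13.22 tcp [562.3 131.    6.4] th 12.2 tilt [ 0. -0. -1.] F [-0.6  0.8 -0.2] w 43.9
(np.float64(564.0), np.float64(115.0), np.float64(5.0), np.float64(12.0)) -> [-0.016  -0.0018  0.0014] [0.  0.  0.2]
(np.float64(574.0), np.float64(70.0), np.float64(5.0), np.float64(12.0)) -> [-0.0621 -0.0015  0.0014] [0.  0.  0.2]
(np.float64(584.0), np.float64(20.0), np.float64(5.0), np.float64(12.0)) -> [-0.1131 -0.0023  0.0014] [0.  0.  0.2]
(np.float64(592.0), np.float64(-15.0), np.float64(5.0), np.float64(12.0)) -> [-0.149  -0.0019  0.0014] [0.  0.  0.2]
```

View pics/s8.png

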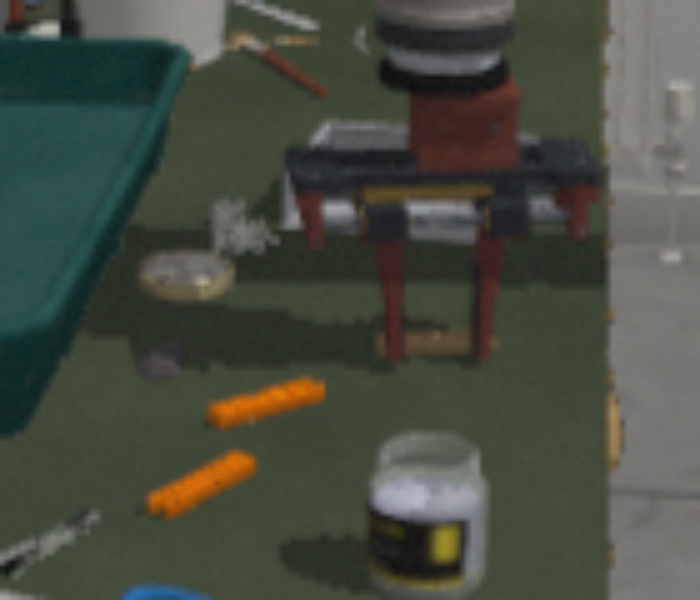

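The last peg sits centred against both fingers (crop row 343), and the jar and orange pegs are undisturbed. Continue straight along.

Emit:
{"method": "arm_command", "body": {"increments": [-0.015, 0, 0.001, 0, 0, 0, 0, -0.03, 0, 0.001, 0, 0, 0, 0, -0.045, 0, 0.001, 0, 0, 0, 0, -0.06, 0, 0.001, 0, 0, 0, 0, -0.075, 0, 0.001, 0, 0, 0, 0, -0.09, 0, 0.001, 0, 0, 0, 0, -0.105, 0, 0.001, 0, 0, 0, 0, -0.12, 0, 0.001, 0, 0, 0, 0, -0.135, 0, 0.001, 0, 0, 0, 0, -0.149, 0, 0.001, 0, 0, 0, 0]}}

```text
clock: 14.52
tcp_pos: [593.8, -14.5, 5.4]
tool_rot: [[-0.212, 0.977, 0.0], [0.977, 0.212, -0.0], [-0.0, 0.0, -1.0]]
force: [-0.9, -0.0, 0.1]
gripper_width: 44.0
```

```bash
python3 go.py 597 -30 5 8  600 -60 6 0 602 -75 7 -4 602 -100 7 -7.3 601 -126 7 -7.3
python3 - <<'E'
from bench import *
import cv2
d=snapshot('side');c=d['image'][130:250,190:330,::-1];cv2.imwrite('pics/s9.png',cv2.resize(c,None,fx=5,fy=5))
E
```

```text
clock 14.53 tcp [593.8 -14.5   5.4] th 12.2 tilt [ 0. -0. -1.] F [-0.9 -0.   0.1] w 44.0
(np.float64(597.0), np.float64(-30.0), np.float64(5.0), np.float64(8.0)) -> [-0.0158 -0.0002  0.0004] [0.  0.  4.2]
(np.float64(600.0), np.float64(-60.0), np.float64(6.0), np.float64(0.0)) -> [-0.0457 -0.0036 -0.0006] [ 0.   0.  12.2]
(np.float64(602.0), np.float64(-75.0), np.float64(7.0), np.float64(-4.0)) -> [-0.0608 -0.0048 -0.0016] [ 0.   0.  16.2]
(np.float64(602.0), np.float64(-100.0), np.float64(7.0), np.float64(-7.3)) -> [-0.0852 -0.0101 -0.0016] [ 0.   0.  19.5]
(np.float64(601.0), np.float64(-126.0), np.float64(7.0), np.float64(-7.3)) -> [-0.1104 -0.0166 -0.0016] [ 0.   0.  19.5]
```

View pics/s9.png

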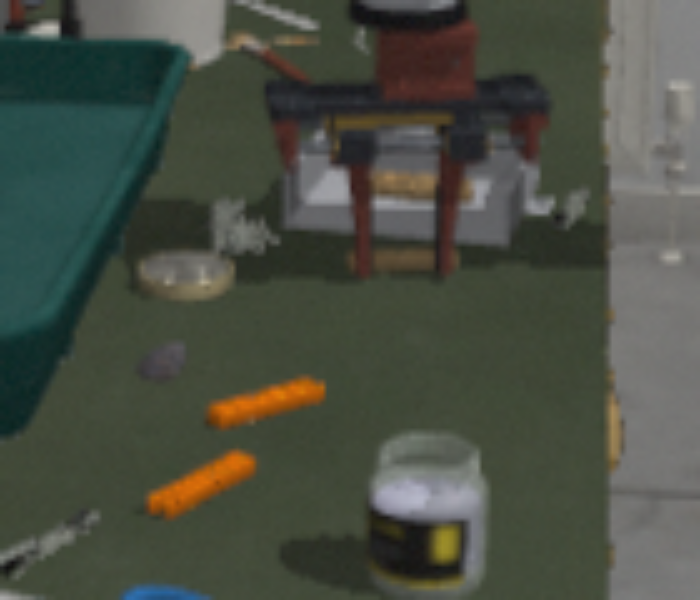

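The peg is just before the lip, square to the fingers. Turn it parallel to the mouth and push in.

Emit:
{"method": "arm_command", "body": {"increments": [-0.012, 0, 0, 0, 0, 3, 0, -0.023, -0.001, 0, 0, 0, 6, 0, -0.034, -0.002, 0, 0, 0, 9, 0, -0.045, -0.0035, -0.001, 0, 0, 12, 0, -0.056, -0.0045, -0.0015, 0, 0, 15, 0, -0.067, -0.006, -0.002, 0, 0, 17, 0, -0.078, -0.0085, -0.002, 0, 0, 19, 0, -0.09, -0.011, -0.002, 0, 0, 19.5, 0, -0.101, -0.014, -0.002, 0, 0, 19.5, 0, -0.11, -0.0165, -0.002, 0, 0, 19.5, 0]}}

```text
clock: 15.82
tcp_pos: [600.7, -125.5, 7.4]
tool_rot: [[0.127, 0.992, -0.0], [0.992, -0.127, -0.0], [-0.0, -0.0, -1.0]]
force: [0.4, 0.4, 0.3]
gripper_width: 43.9
```

```bash
python3 go.py 601 -126 7 -7.3 602 -110 7 -7.3
python3 - <<'E'
from bench import *
import cv2
d=snapshot('side');c=d['image'][130:250,190:330,::-1];cv2.imwrite('pics/s10.png',cv2.resize(c,None,fx=5,fy=5))
E
```

```text
clock 15.82 tcp [ 600.7 -125.5    7.4] th -7.3 tilt [-1.e-04 -1.e-04 -1.e+00] F [0.4 0.4 0.3] w 43.9
(np.float64(601.0), np.float64(-126.0), np.float64(7.0), np.float64(-7.3)) -> [-0.0005  0.0004  0.0004] [-0.  0.  0.]
(np.float64(602.0), np.float64(-110.0), np.float64(7.0), np.float64(-7.3)) -> [ 0.0155 -0.0006  0.0004] [-0.  0.  0.]
```

View pics/s10.png

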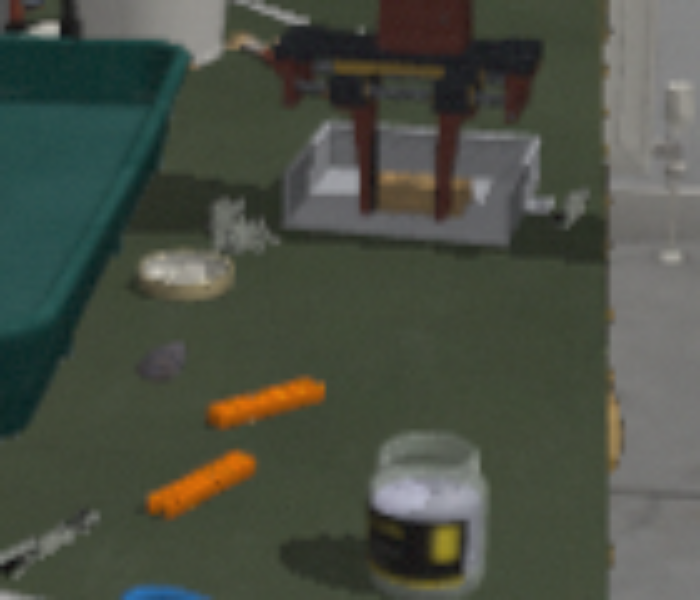

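All three appear inside. Back off, lift and move clear for the final top view.

Emit:
{"method": "arm_command", "body": {"increments": [0.004, 0, 0, 0, 0, 0, 0, 0.012, 0, -0.002, 0, 0, 0, 0, 0.018, 0, -0.03, 0, 0, 0, 0, 0.03, 0, -0.07, 0, 0, 0, 0, 0.06, 0, -0.1, 0, 0, 0, 0, 0.11, 0, -0.11, 0, 0, 0, 0, 0.16, 0, -0.11, 0, 0, 0, 0, 0.21, 0, -0.11, 0, 0, 0, 0, 0.23, 0, -0.11, 0, 0, 0, 0, 0.23, 0, -0.11, 0, 0, 0, 0]}}

```text
clock: 17.12
tcp_pos: [629.6, 105.5, 117.2]
tool_rot: [[0.123, 0.992, -0.0], [0.992, -0.123, 0.0], [0.0, -0.0, -1.0]]
force: [0.2, -0.7, 0.6]
gripper_width: 43.8
```

Run:
```python
from bench import *
from h import *
import cv2
s=sense();print(s['clock'],s['tcp_pos'],s['force'])
d=snapshot('top');c=d['image'][125:265,110:410,::-1];cv2.imwrite('pics/t11.png',cv2.resize(c,None,fx=2.65,fy=2.65))
c=d['image'][160:250,310:400,::-1];cv2.imwrite('pics/t11c.png',cv2.resize(c,None,fx=6,fy=6,interpolation=cv2.INTER_CUBIC))
for p in pegs(d):print(*p)
for p in pegs(d,box=(335,172,385,236),lo=(8,45,60)):print('tray',*p)
# corners of peg mask in tray frame
O=np.array([596,-164.]);ty=np.array([.127,.992]);tx=np.array([.992,-.127])
hsv=cv2.cvtColor(np.ascontiguousarray(d['image']),cv2.COLOR_RGB2HSV);m=cv2.inRange(hsv,np.array((8,45,60)),np.array((25,255,255)))
m[:172]=0;m[236:]=0;m[:,:335]=0;m[:,385:]=0
ys,xs=np.where(m>0);P=np.array([cast(d,u,v,14)[:2]-O for u,v in zip(xs,ys)])
print('tray x',(P@tx).min(),(P@tx).max(),'y',(P@ty).min(),(P@ty).max())
d=snapshot('side');c=d['image'][130:250,190:330,::-1];cv2.imwrite('pics/s11.png',cv2.resize(c,None,fx=5,fy=5))
```

```text
17.125 [629.61156102 105.52158336 117.15677214] [ 0.20510943 -0.68589091  0.60966857]
[672.3 326.3] 58.0 75.5 18.2 112 [ 17. 166. 144.]
[655.1 217.8] 40.3 71.7 18.3 109 [ 16. 171. 162.]
[ 596.1 -144.7] -7.3 70.3 13.1 136 [ 21.  89. 180.]
[ 593.7 -182.3] -10.8 73.4 31.3 303 [ 18.  85. 178.]
tray [ 596.1 -144.6] -7.1 70.3 14.0 147 [ 21.  85. 179.]
tray [ 592.6 -181.7] -11.6 76.1 32.3 336 [ 20.  81. 177.]
tray x -39.228860853598185 35.69592575848041 y -33.78709860813065 26.97433632472988
```

View pics/t11.png

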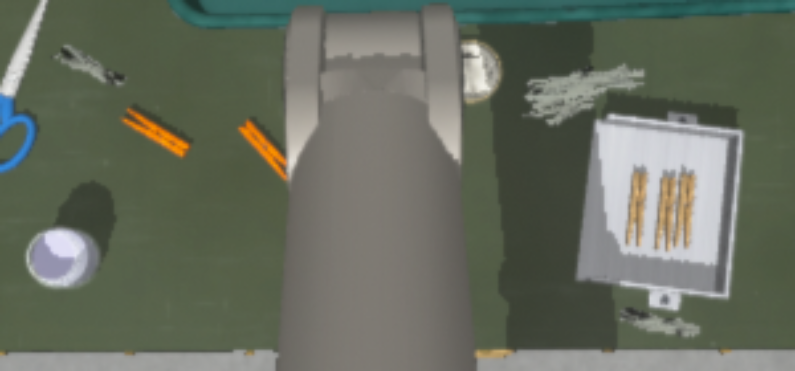

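View pics/t11c.png

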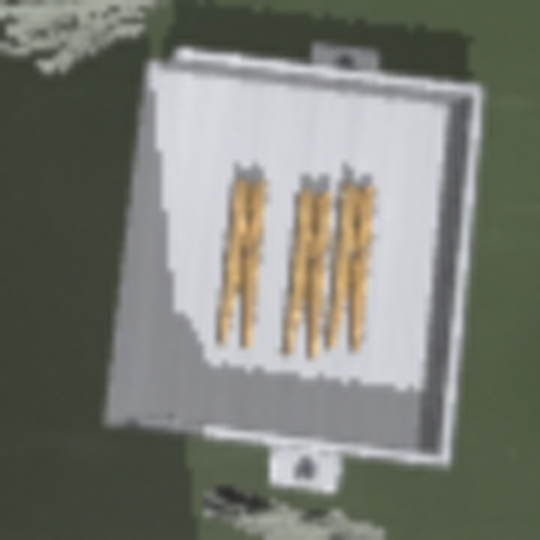

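View pics/s11.png

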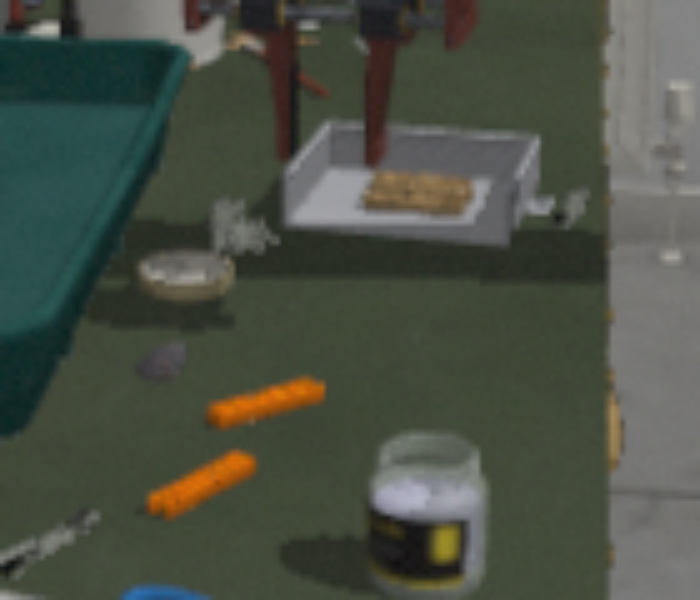

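All three pegs lie in the middle of the tray: x from -39 to 36 mm and y from -34 to 27 mm in its frame. The shell, lid and jar look unmoved, and the gripper hangs free at z = 117 mm.

```bash
python3 -c "
from bench import *
print(job_done())"
```

```text
the job is handed in; nothing more can be done
None
```

All three wooden pegs are inside the catch tray, and I handed the job in at about 17 s of the 72 s allowed. I pushed each one separately along the bench with two half-open fingertips. I turned each one parallel to the mouth on the way, then backed off and lifted clear before going to the next.

My last checks:
- **Pegs:** in the final top view, all peg pixels fall between x = -39 and +36 mm and y = -34 and +27 mm in the tray frame. The limits are ±80 mm in x and -72 to +71 mm in y. They lie flat, and none was lifted.
- **Bystanders:** the shell, jar lid and jar look unmoved in the side view. I compared them by eye and did not re-measure their positions. In the final top view the arm hid the shell and part of the lid.
- **Orange pegs:** I did not touch either one. The nearer one read about 2 mm off in the last picture, but the arm partly covered it there, and it read unchanged earlier.
- **Robot:** the gripper was clear of everything at z = 117 mm, with only noise-level force readings (under 1.5 N throughout).

I had no failed checks. I took no second picture to confirm the pegs were at rest, but the last push had ended well over a second before hand-in.

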